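Grease the seal and twist-lock the stem cap on a flower pot

TASK

Take the brush from its stand, dip its tip well down into the open grease jar, dab it on the seal plate in the mouth of the twist-lock pot and put it back upright in its stand. Then take the stem cap with the two lugs, lower it into the pot with the lugs in the slots, press it down against the springy seal, turn it a quarter turn clockwise (seen from above) to the stop and let go. Leave the other things where they are.

Things in the scene. Friction and masses are not known exactly. Their poses are not given: they have to be found in the camera images.
- pot: Green pot, fixed, 120 mm wide, 110 mm tall; origin: centre of underside, z up. Grey collar: flange 8 mm thick at the top, round opening 78 mm wide, two slots 26 mm wide at its +x and -x reaching 56 mm from the axis. Under the flange the lugs turn 90 degrees clockwise (from above) to a stop, ending along the pot's y axis; the other way is blocked. A half turn looks the same.
- pot_mouth (a point): Centre of the collar's opening, level with the pot's top face, 110 mm above the table; axes as the pot's.
- seal: Black rubber disc, 68 mm wide, in the pot's mouth; origin: centre of its top face, 12 mm below the pot's top when free. Springs straight down up to 10 mm: 3 N to start, 7 N at 5 mm, 11 N at the end. An unpressed cap stands on it 3 mm too high to turn; press it 5 to 8 mm down. It then pushes the lugs up under the flange and keeps the cap locked (cap underside 15 mm below the pot's top).
- cap: Green plastic stem cap, about 140 g: round body 72 mm wide, 25 mm high with six dark holes in its top; two lugs at the bottom at its +x and -x (18 mm wide, 7 mm high, reaching 48 mm from the axis); upright grip bar across the top along x, 66 mm long, 16 mm thick, 25 to 55 mm above the underside. Origin: centre of underside, z up. Stands bar upward. A half turn looks the same.
- brush: Round brush, 150 mm long, 60 g, upright in its stand, bristles down: dark flat-ended bristle cylinder (18 mm diameter, 26 mm long), steel ferrule (20 mm diameter, 28 mm), wooden handle (18 mm diameter, 96 mm). Origin: centre of the bristle tip, z along the brush towards the handle.
- stand: White ceramic brush stand, fixed: an upright tube of 52 mm outer and 36 mm inner diameter, 70 mm tall, on a foot 68 mm wide. Origin at the centre of its underside.
- stand_in (a point): Centre of the inner floor of the brush stand, 8 mm above the table.
- jar: Small open white ceramic grease jar, loose, 72 mm in diameter, 55 mm tall, wall 4 mm, inside floor 6 mm above the table. Origin at the centre of its underside.
- jar_in (a point): Centre of the inside floor of the grease jar.
- bottle: Bystander: clear closed bottle, 58 mm in diameter, 155 mm tall, in the middle of the work area. Origin at its underside.
- plainpot: Bystander: plain green pot of the same size as the twist-lock pot (120 mm across, 110 mm tall) with no collar and no slots. Origin at its underside.
- saucer: Bystander: green saucer, 124 mm in diameter, 18 mm tall, no grip. Origin at its underside.
- tape: Bystander: roll of green tape lying flat, 84 mm in diameter, 26 mm tall. Origin at its underside.
- spool: Bystander: ribbon spool standing on end, 68 mm in diameter, 53 mm tall. Origin at its underside.
- shears: Bystander: red-handled flower shears lying flat, 185 mm long, 18 mm tall. Origin near the pivot, on the table; blades to +x.
- vase: Bystander: blue ceramic cup-shaped vase, 84 mm across the mouth, 150 mm tall. Origin at its underside.
Not all that is in view belongs to the job. Leave any pink or turquoise look-alike of the brush alone.

How it is judged (in metres and radians):
On the way, in this order (a step that is already met when the one before it is completed fails the run):
1. the brush tip is dipped into the grease jar, within 25 mm of its inside floor (horizontal distance between brush and jar_in below 0.032 m and z of brush in the frame of jar_in below 0.025 m), for 0.1 s.
2. the brush tip is dabbed on the seal plate in the pot's mouth (contact force between brush and seal above 0.3 N and horizontal distance between brush and pot_mouth below 0.04 m), for 0.05 s.
3. the brush stands in its stand again, let go (horizontal distance between brush and stand_in below 0.014 m and z of brush in the frame of stand_in below 0.006 m and angle between brush's own z axis and vertical below 0.25 rad and contact force between the fingers and brush below 0.1 N), for 0.2 s.
4. the cap is in the collar with its lugs in the slots (horizontal distance between cap and pot_mouth below 0.007 m and z of cap in the frame of pot_mouth between -0.028 and -0.009 m), for 0.1 s.
At the end, for the whole second after the job is handed in: Cap at rest in the collar, upright (0.08 rad), centred within 7 mm, underside 9 to 28 mm below the pot top, turned at least 1.15 rad from the slots. Brush in its stand: tip within 14 mm of centre, 6 mm of the floor, within 0.25 rad of upright. Jar upright (0.1 rad) (all of step 4 and angle between the x axis of cap and the x axis of pot, either way round above 1.15 rad and angle between cap's own z axis and vertical below 0.08 rad and linear speed of cap below 0.02 m/s and horizontal distance between brush and stand_in below 0.014 m and z of brush in the frame of stand_in below 0.006 m and angle between brush's own z axis and vertical below 0.25 rad and angle between jar's own z axis and vertical below 0.1 rad); the robot touches nothing.
It fails at once if a bystander is shifted by more than 30 mm (distance of any of bottle, plainpot, saucer, tape, spool, shears, vase from where it was at the start of the episode above 0.03 m).
It fails at once if a bystander or the grease jar is toppled (tilted over 0.5 rad) (angle between any of bottle, plainpot, vase, spool, jar's own z axis and vertical above 0.5 rad).
It fails at once if the grease jar is shifted by more than 50 mm (distance of jar from where it was at the start of the episode above 0.05 m).
It also fails if it takes over 70 s, if anything falls off the work surface, if the arm or the gripper's body presses on something with over 40 N, if the wrist force passes 120 N, or if a joint passes its speed limit or range.

ROBOT

A 6-joint arm with a two-finger parallel gripper is mounted at the origin on the work surface. World frame = base frame: x ahead of the robot, y to its left, z up, the work surface at z = 0. Lengths are in mm, angles in rad, forces in N, time in s.
With the tool pointing down it reaches from about 300 to 775 mm from the base axis. Payload 14.6 kg.
Tool frame: the origin (TCP) lies at the very end of the fingers, on their centre line; the grasp point (between the pads) lies 19 mm behind it (grip_point_offset is the distance from the TCP to the grasp point, in mm); z points along the fingers, y is the line along which they close (so a half turn about z gives the same grasp; the last joint's range is limited). The gripper opens to 94 mm and grips with 3 to 60 N. Pads are 16 mm wide; open, the fingers measure 119 mm over their backs; the gripper's body (75 mm by 177 mm) begins 78 mm behind the grasp point.
Start: joints at [1.049, 0.3, 1.521, -0, 1.321, -0.067], TCP at [241.601, 494.083, 183.246] pointing down, gripper open.
Joint ranges: [-3.03, 3.03], [-0.79, 2.21], [0.23, 2.52], [-1.04, 4.18], [0, 3.07], [-2.55, 2.55]. Speed limits (rad/s): [2.22, 2.22, 2.57, 3.14, 3.14, 3.14].

INTERFACE

Orientations are given as [roll, pitch, yaw] about the fixed x, y, z axes, in that order (R = Rz(yaw) Ry(pitch) Rx(roll)).
In Python, from cell import read_state, camera, camera_info, sign_off, grip_point_offset gives the robot as it stands.
- The arm moves only by the shell command python3 -m handwheel 'ROWS' [FORCE]. ROWS is text: rows parted by semicolons, each of 5 numbers parted by spaces: the shift along the world's x, y, z in units of 40 mm (1.0 is 40 mm), then the turn about the world's z in units of 5 degrees (1.0 is 5 degrees), then the closure, from 0 (fully open) to 1 (shut). In form: dx dy dz yaw gripper; .... A call has 1 to 12 rows; each row shifts and turns the commanded pose from where the row before left it; what a row does not reach is not made up. A row lasts 1/12 s, in which the tool goes at most 41.7 mm and 7.16 degrees, less where a joint would pass 70% of its speed; a pose out of reach is approached as far as the arm can. A call is refused whole if a number of a shift passes 1 or a number of a turn 1, either way. A call with a gripper value outside its range is refused whole. The fingers move at their own pace and stop on an object; FORCE is the grip in N (left out, the last holds). Time passes only in rows, so rows that do not move let the fingers close. It gives the time, the measured TCP pose, the force, the opening and the grip force at its end, in the units of the state.
- read_state(): the state, without advancing time (a new reading comes with each control period).
- camera(name): name is "scene" or "top" or "wrist"; returns (picture, depth): 384x512x3 uint8, red, green, blue; 384x512 float32, mm along the optical axis (not along the pixel's ray), 0 where there is no reading.
- camera_info(name): a dict with "intrinsics" (3x3 intrinsics, pixels), "world_from_camera" (4x4, takes a point from camera to world coordinates). Camera axes: x right, y down, z forward; pixel columns grow to the right and rows downward; lengths in mm; the calibration is good to about 2 mm. The wrist camera is an equidistant fisheye: a pixel r from the principal point sees the ray r / f radians off the axis. A picture is of the moment at which its call begins: read the wrist's pose just before it. camera_info takes no time and is no camera call; for the wrist camera it gives the pose at the moment of the call.
- sign_off(): hands the job in; it is judged then, once.
The state is a dict: "clock": time; "joints": joint angles; "qd": joint speeds; "effort": joint torques, N m; "eef_pos": TCP position; "eef_rot": TCP orientation; "wrist_force": force on the tool from outside, world axes, zero at the start; "moment": the same for the moment, N m; "finger_gap": finger opening in mm; "finger_force": force on a finger pad.
Only numpy, scipy, OpenCV 4.12 (cv2) and the standard library are available. Lean on these libraries where they do the work, as an engineer would, in place of code of your own. Each camera call takes 0.05 s, during which the arm holds its last target. There are 200 camera calls.

## Working session

There is one attempt and no reset: what is moved stays moved. The work goes in short steps, Python scripts to look and compute and a shell command to move; the robot and the scene stay as the last step left them, time stands still between calls to the robot, and variables do not carry over. Pictures are saved under pics/ and viewed, at most 10 in all, crops included, and the job is handed in when it is done.

```bash
mkdir -p pics; ls
python3 - <<'E'
from cell import *
import cv2,numpy as np
for n in("top","scene"):
    p,d=camera(n);np.savez(f"pics/{n}.npz",p=p,d=d);cv2.imwrite(f"pics/{n}.png",cv2.resize(p[:,:,::-1],(800,600)))
    i=camera_info(n);print(n,np.round(i["intrinsics"],1).tolist(),np.round(i["world_from_camera"],3).tolist())
print(read_state(),grip_point_offset)
E
```

```text
pics
top [[446.1, 0.0, 249.1], [0.0, 446.1, 191.2], [0.0, 0.0, 1.0]] [[-0.016, -0.983, 0.185, 241.754], [-1.0, 0.015, -0.005, 7.781], [0.003, -0.185, -0.983, 1446.121], [0.0, 0.0, 0.0, 1.0]]
scene [[375.2, 0.0, 257.2], [0.0, 375.2, 191.1], [0.0, 0.0, 1.0]] [[-0.826, 0.443, -0.349, 827.643], [0.564, 0.654, -0.503, 463.667], [0.006, -0.613, -0.79, 812.589], [0.0, 0.0, 0.0, 1.0]]
{'clock': 0.1, 'joints': array([ 1.04941074e+00,  3.00394146e-01,  1.52147953e+00, -1.36791334e-05,
        1.32069946e+00, -6.66040676e-02]), 'qd': array([ 0.00058096, -0.00068026, -0.0013261 , -0.00236021, -0.0026329 ,
       -0.00175767]), 'effort': array([ 1.90926003e-03, -5.32639432e+01, -3.53286052e+01,  7.09711318e-02,
        2.34627194e-02, -3.71747637e-05]), 'eef_pos': array([241.48413906, 493.88289864, 182.77151173]), 'eef_rot': array([-3.14061347e+00, -5.20346074e-05,  2.68681450e+00]), 'wrist_force': array([-0.17914844,  0.44565954,  0.92620383]), 'moment': array([-0.02141838,  0.00330144,  0.01470879]), 'finger_force': 0.0, 'finger_gap': 94.1597879135127} 18.8
```

View pics/top.png

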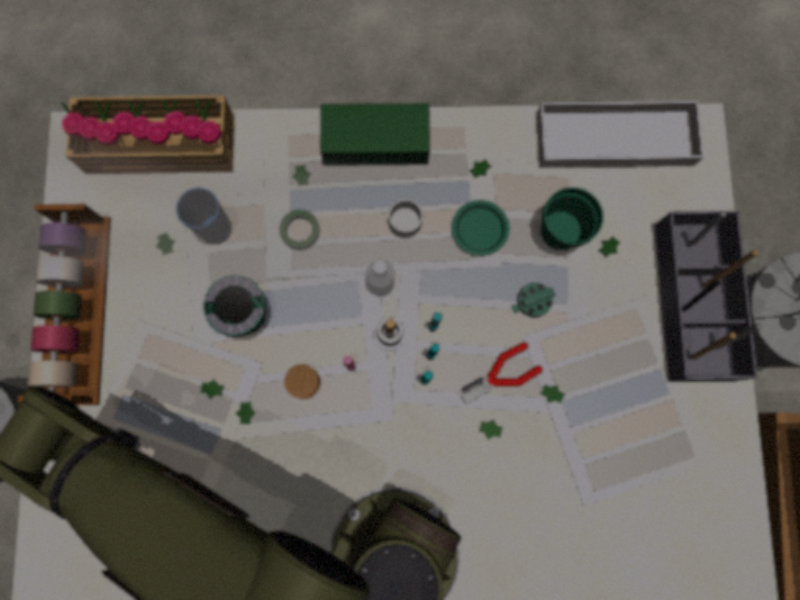

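View pics/scene.png

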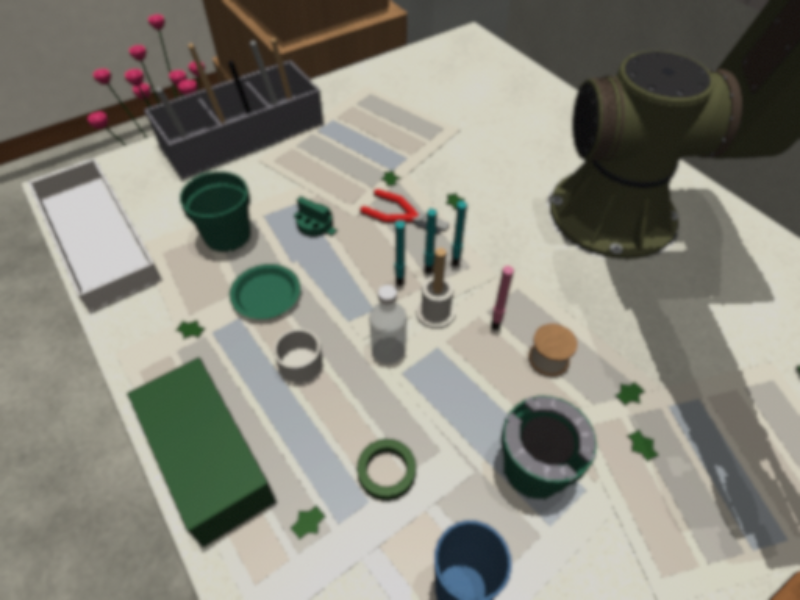

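The top view shows, in 800x600 pixels: pot (236,305), jar (405,218), brush and stand (390,332), cap (535,300), bottle (380,277). The pink look-alike is at (348,362) and the teal ones near (430,320-377). The scene view agrees.

```bash
cat > h.py <<'E'
import numpy as np,cv2
from cell import *
def cloud(n,d):
    i=camera_info(n);K=i["intrinsics"];T=i["world_from_camera"]
    v,u=np.mgrid[:384,:512]
    P=np.stack([(u-K[0,2])/K[0,0]*d,(v-K[1,2])/K[1,1]*d,d],-1)
    return P@np.array(T)[:3,:3].T+np.array(T)[:3,3]
def circ(q):
    A=np.c_[2*q,np.ones(len(q))];s=np.linalg.lstsq(A,(q**2).sum(1),rcond=None)[0]
    return np.round([s[0],s[1],np.sqrt(s[2]+s[0]**2+s[1]**2)],1)
E
python3 - <<'E'
from h import *
for n,boxes in (("top",dict(pot=(236,305,40,90,125),jar=(405,218,24,45,65),stand=(388,333,16,60,80),brush=(390,325,18,100,175),cap=(535,300,26,20,65),bottle=(380,277,28,100,170),pink=(348,362,14,20,175),teal1=(435,320,12,20,175),saucer=(480,228,35,8,30))),("scene",dict(pot=(548,440,60,100,120),jar=(300,355,30,48,62),stand=(437,290,20,62,78),brush=(440,265,28,90,175),cap=(315,215,28,20,65),pink=(503,300,45,20,175)))):
    f=np.load(f"pics/{n}.npz");W=cloud(n,f["d"])
    for k,(u,v,r,a,b) in boxes.items():
        s=1/1.5625;B=W[int((v-r)*s):int((v+r)*s),int((u-r)*s):int((u+r)*s)].reshape(-1,3)
        m=B[(B[:,2]>a)&(B[:,2]<b)]
        if len(m)<4: print(n,k,len(m));continue
        lo,hi=np.percentile(m,[2,98],axis=0)
        print(n,k,len(m),"mid",np.round((lo+hi)/2,0),"span",np.round(hi-lo),"med",np.round(np.median(m,0)),"ztop",round(hi[2]))
E
```

```text
top pot 1044 mid [484. 302. 104.] span [109. 111.  22.] med [484. 302. 107.] ztop 115
top jar 104 mid [679. -37.  53.] span [68. 68. 14.] med [677. -37.  53.] ztop 60
top stand 115 mid [436.  -0.  68.] span [47. 47. 15.] med [431.   1.  69.] ztop 76
top brush 44 mid [436.   0. 135.] span [15. 15. 59.] med [434.  -1. 155.] ztop 165
top cap 378 mid [ 503. -303.   39.] span [63. 62. 37.] med [ 500. -303.   26.] ztop 58
top bottle 215 mid [543.  17. 129.] span [40. 45. 58.] med [539.  18. 114.] ztop 158
top pink 57 mid [369.  79.  93.] span [ 16.  16. 119.] med [366.  78. 147.] ztop 152
top teal1 70 mid [449. -90.  92.] span [ 16.  18. 121.] med [446. -89. 129.] ztop 153
top saucer 587 mid [ 662. -193.   16.] span [118. 125.  15.] med [ 664. -201.   15.] ztop 23
scene pot 1458 mid [486. 307. 106.] span [113. 112.   9.] med [496. 312. 108.] ztop 110
scene jar 177 mid [680. -32.  52.] span [68. 69.  7.] med [680. -30.  52.] ztop 55
scene stand 169 mid [438.   5.  69.] span [49. 48. 13.] med [443.   9.  67.] ztop 76
scene brush 170 mid [420. -31. 124.] span [53. 89. 64.] med [441.   8. 129.] ztop 157
scene cap 371 mid [ 506. -296.   38.] span [64. 58. 34.] med [ 511. -291.   30.] ztop 54
scene pink 364 mid [359.  57.  86.] span [ 43. 226. 125.] med [374.  90.  70.] ztop 148
```

```bash
python3 -m handwheel '0 0 0.9 0 0.45; 0 0 0.9 0 0.45; 0.35 -0.9 0 0 0.45; 0.35 -0.9 0 0 0.45; 0.35 -0.9 0 0 0.45; 0.35 -0.9 0 0 0.45; 0.35 -0.9 0 0 0.45; 0.35 -0.9 0 0 0.45; 0.35 -0.9 0 0 0.45; 0.35 -0.9 0 0 0.45; 0.35 -0.9 0 0 0.45; 0.35 -0.9 0 0 0.45' 15; python3 -m handwheel '0.35 -0.9 0 0 0.45; 0.35 -0.9 0 0 0.45; 0.3 -0.8 0 0 0.45; 0.2 -0.4 0 0 0.45; 0 0 0 0 0.45; 0 0 0 0 0.45'
python3 - <<'E'
from h import *
i=camera_info("wrist");p,d=camera("wrist");np.savez("pics/w1.npz",p=p,d=d,T=i["world_from_camera"]);cv2.imwrite("pics/w1.png",cv2.resize(p[:,:,::-1],(800,600)))
print(i["intrinsics"],np.round(i["world_from_camera"],3));s=read_state();print(s["clock"],s["joints"])
E
```

```text
clock: 1.1
eef_pos: [381.7, 132.2, 255.2]
eef_rot: [3.142, 0.0, 2.687]
wrist_force: [0.4, 0.8, 0.3]
finger_gap: 51.8
finger_force: 0.0
clock: 1.6
eef_pos: [429.5, 13.6, 254.9]
eef_rot: [-3.141, -0.001, 2.685]
wrist_force: [0.7, 0.1, 0.8]
finger_gap: 51.5
finger_force: 0.0
[[297.31863964   0.         252.49810036]
 [  0.         297.31863964 193.52426942]
 [  0.           0.           1.        ]] [[ 4.40000e-01  8.62000e-01  2.52000e-01  3.56978e+02]
 [ 8.98000e-01 -4.22000e-01 -1.25000e-01  5.02330e+01]
 [-1.00000e-03  2.81000e-01 -9.60000e-01  4.58126e+02]
 [ 0.00000e+00  0.00000e+00  0.00000e+00  1.00000e+00]]
1.65 [-5.20762691e-02 -2.46697084e-02  1.72289954e+00  1.51436764e-04
  1.44408076e+00 -1.16748093e+00]
```

View pics/w1.png

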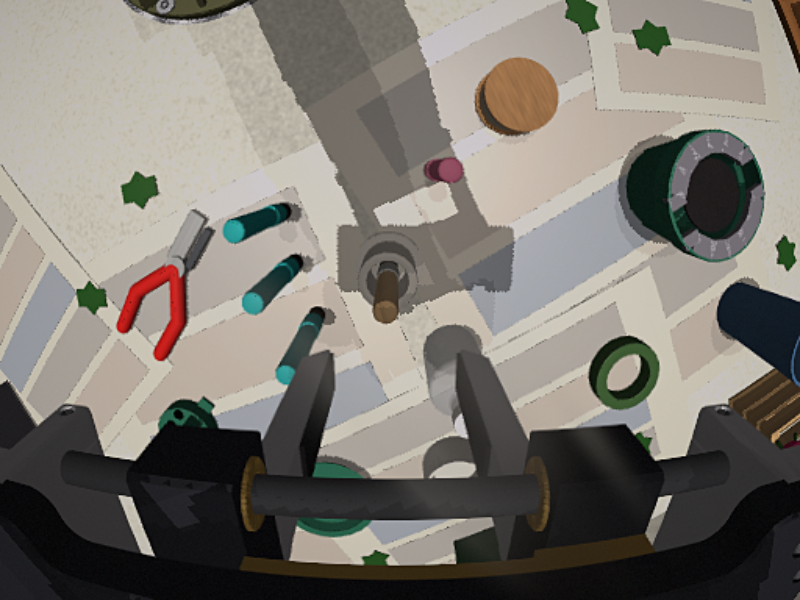

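The wrist view shows the brush handle top at about (385,313) and the stand rim around (387,258). The pot collar has dark slots near (683,220) and (748,176).

```bash
cat >> h.py <<'E'
K=np.array(camera_info("wrist")["intrinsics"])
def wrays(T,u,v):
    x=(np.asarray(u,float)-K[0,2])/K[0,0];y=(np.asarray(v,float)-K[1,2])/K[1,1];r=np.hypot(x,y)+1e-9
    return np.stack([x/r*np.tan(r),y/r*np.tan(r),np.ones_like(r)],-1)@T[:3,:3].T
def plane(T,u,v,z):
    R=wrays(T,u,v);return T[:3,3]+R*((z-T[2,3])/R[...,2])[...,None]
def wcloud(T,d):
    v,u=np.mgrid[:384,:512];return T[:3,3]+wrays(T,u,v)*d[...,None]
E
python3 - <<'E'
from h import *
f=np.load("pics/w1.npz");T=f["T"];W=wcloud(T,f["d"]);s=.64
x,y,z=W[...,0],W[...,1],W[...,2]
near=np.hypot(x-436,y-2)<32
m=near&(z>152)&(z<170);print("handle top",m.sum(),circ(W[m][:,:2]),(np.percentile(W[m],2,0)+np.percentile(W[m],98,0))/2, "ray",plane(T,385*s,313*s,158))
m=near&(z>100)&(z<152);q=W[m];print("handle",m.sum(),np.median(q,0))
m=near&(z>64)&(z<76);q=W[m];print("rim",m.sum(),(q.min(0)+q.max(0))/2,q.max(0)-q.min(0))
p=np.hypot(x-485,y-304)<75
m=p&(z>104)&(z<116);q=W[m];c=(np.percentile(q,1,0)+np.percentile(q,99,0))/2;print("pot",c,np.percentile(q,99,0)-np.percentile(q,1,0),np.median(q[:,2]))
print("slots",plane(T,683*s,220*s,108),plane(T,748*s,176*s,108))
hsv=cv2.cvtColor(f["p"],cv2.COLOR_RGB2HSV)
r=np.hypot(x-c[0],y-c[1]);a=np.degrees(np.arctan2(y-c[1],x-c[0]))%360
for lo in range(0,360,10):
    k=p&(plane(T,*np.mgrid[:384,:512][::-1],110)[...,2]>0)
P=plane(T,*np.mgrid[:384,:512][::-1],110);r=np.hypot(P[...,0]-c[0],P[...,1]-c[1]);a=np.degrees(np.arctan2(P[...,1]-c[1],P[...,0]-c[0]))%360
print([(lo,int(np.median(hsv[(r>43)&(r<53)&(a>=lo)&(a<lo+10)][:,1]))) for lo in range(0,360,10)])
E
```

```text
handle top 225 [437.7   3.1   6.3] [437.85592519   2.98961669 156.96267621] ray [439.74385274   2.08954898 158.        ]
handle 166 [431.31282314   6.78362578 127.53846547]
rim 563 [438.27415736   2.52501811  69.9037994 ] [51.78152529 51.316757   11.77263571]
pot [485.53536472 305.08604232 108.87193286] [114.79963871 116.13484431   8.88892011] 111.28906685041312
slots [492.07877332 260.9894952  108.        ] [483.38598043 350.40515174 108.        ]
[(0, 15), (10, 15), (20, 15), (30, 15), (40, 16), (50, 15), (60, 16), (70, 15), (80, 149), (90, 164), (100, 164), (110, 16), (120, 16), (130, 15), (140, 14), (150, 13), (160, 11), (170, 12), (180, 12), (190, 13), (200, 13), (210, 11), (220, 13), (230, 13), (240, 13), (250, 13), (260, 143), (270, 152), (280, 153), (290, 13), (300, 13), (310, 11), (320, 11), (330, 14), (340, 15), (350, 15)]
```

```bash
python3 -m handwheel '0.2 -0.27 0 0 0.45; 0 0 -0.8 0 0.45; 0 0 -0.8 0 0.45; 0 0 -0.8 0 0.45; 0 0 -0.8 0 0.45; 0 0 -0.3 0 0.45; 0 0 0 0 0.45; 0 0 0 0 0.85; 0 0 0 0 0.9; 0 0 0 0 0.95; 0 0 0 0 1; 0 0 0 0 1' 20;  python3 -m handwheel '0 0 0 0 1; 0 0 0.2 0 1; 0 0 0.7 0 1; 0 0 0.8 0 1; 0 0 0.8 0 1; 0 0 0 0 1'
```

```text
clock: 2.65
eef_pos: [438.0, 3.3, 116.0]
eef_rot: [3.141, 0.001, 2.687]
wrist_force: [0.1, -1.0, -0.1]
finger_gap: 21.9
finger_force: 0.0
clock: 3.15
eef_pos: [439.5, 3.2, 221.4]
eef_rot: [3.138, 0.008, 2.687]
wrist_force: [0.1, 0.5, -0.6]
finger_gap: 17.5
finger_force: 20.0
```

```bash
python3 -m handwheel '0 0 0.9 0 1; 0 0 0.9 0 1; 0.85 -0.13 0.1 0 1; 0.85 -0.13 0 0 1; 0.85 -0.13 0 0 1; 0.85 -0.13 0 0 1; 0.85 -0.13 0 0 1; 0.85 -0.13 0 0 1; 0.85 -0.13 0 0 1; 0.1 -0.03 0 0 1; 0 0 0 0 1; 0 0 0 0 1'
python3 - <<'E'
from h import *
i=camera_info("wrist");p,d=camera("wrist");np.savez("pics/w2.npz",p=p,d=d,T=i["world_from_camera"]);cv2.imwrite("pics/w2.png",cv2.resize(p[:,:,::-1],(800,600)))
T=np.array(i["world_from_camera"]);W=wcloud(T,d);z=W[...,2]
m=(np.hypot(W[...,0]-680,W[...,1]+35)<60)&(z>49)&(z<62);q=W[m]
print(m.sum(),(q.min(0)+q.max(0))/2,q.max(0)-q.min(0))
m=(np.hypot(W[...,0]-680,W[...,1]+35)<30)&(z>170)&(z<260);q=W[m]
print(m.sum(), np.percentile(q,[2,50,98],0) if m.sum() else 0)
E
```

```text
clock: 4.15
eef_pos: [679.2, -34.3, 291.0]
eef_rot: [-3.141, -0.001, 2.687]
wrist_force: [-0.4, 0.4, -0.6]
finger_gap: 17.4
finger_force: 20.0
357 [680.63662906 -33.32419319  54.14132326] [70.57693749 71.46833058  9.82854312]
416 [[670.12790785 -41.31040928 187.11452734]
 [672.46739552 -30.42079438 235.07085983]
 [681.78582916 -24.58533535 258.66151226]]
```

View pics/w2.png

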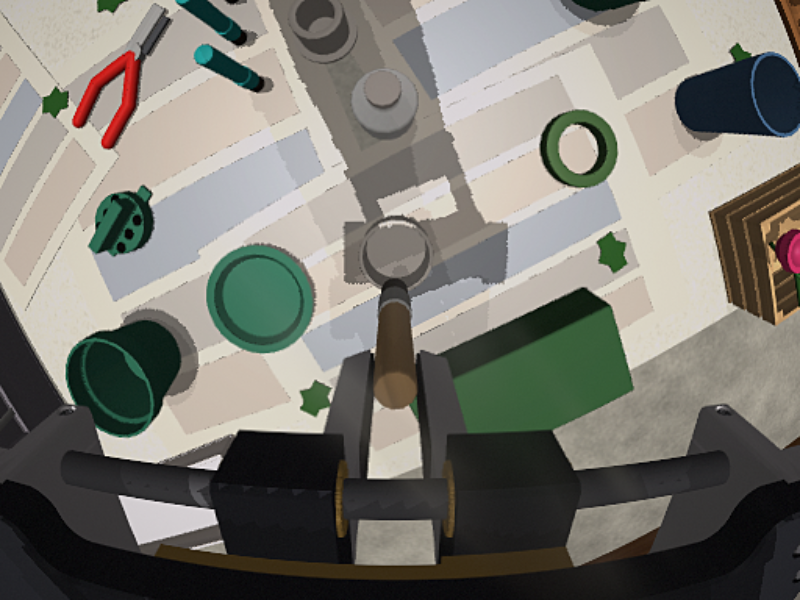

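The brush hangs upright at (395,340) in the fingers, over the jar at (396,250).

```bash
python3 -m handwheel '0 0 -0.8 0 1; 0 0 -0.8 0 1; 0 0 -0.8 0 1; 0 0 -0.8 0 1; 0 0 -0.6 0 1; 0 0 -0.3 0 1; 0 0 0 0 1; 0 0 0 0 1; 0 0 0 0 1'; python3 -m handwheel '0 0 0 0 1; 0 0 0.5 0 1; 0 0 0.9 0 1; 0 0 0.9 0 1; 0 0 0.9 0 1; 0 0 0.9 0 1; 0 0 0.6 0 1'
```

```text
clock: 4.95
eef_pos: [680.3, -34.3, 130.0]
eef_rot: [3.14, 0.003, 2.687]
wrist_force: [-0.4, 0.5, 0.6]
finger_gap: 17.5
finger_force: 20.0
clock: 5.53
eef_pos: [679.6, -34.3, 320.9]
eef_rot: [3.14, 0.005, 2.687]
wrist_force: [-0.9, -0.3, -0.5]
finger_gap: 17.4
finger_force: 20.0
```

```bash
python3 -m handwheel '-0.48 0.85 0 0 1; -0.49 0.85 0 0 1; -0.48 0.85 0 0 1; -0.49 0.85 0 0 1; -0.48 0.85 0 0 1; -0.49 0.85 0 0 1; -0.48 0.85 0 0 1; -0.49 0.85 0 0 1; -0.48 0.85 0 0 1; -0.49 0.84 0 0 1; 0 0 0 0 1; 0 0 0 0 1' 40
python3 - <<'E'
from h import *
s=read_state();print(s["eef_pos"],s["joints"])
i=camera_info("wrist");p,d=camera("wrist");np.savez("pics/w3.npz",p=p,d=d,T=i["world_from_camera"]);cv2.imwrite("pics/w3.png",cv2.resize(p[:,:,::-1],(800,600)))
T=np.array(i["world_from_camera"]);W=wcloud(T,d);z=W[...,2]
R=np.hypot(W[...,0]-485,W[...,1]-305)
q=W[(R<80)&(z>104)&(z<115)];print((q.min(0)+q.max(0))/2,q.max(0)-q.min(0),circ(q[:,:2]))
q=W[(R<32)&(z<104)];print("seal z",np.median(q,0),len(q))
c=circ(W[(R<80)&(z>104)&(z<115)][:,:2])
hsv=cv2.cvtColor(p,cv2.COLOR_RGB2HSV)
P=plane(T,*np.mgrid[:384,:512][::-1],110);X=P[...,0]-485.5;Y=P[...,1]-305;r=np.hypot(X,Y);a=np.degrees(np.arctan2(Y,X))%360
for lo,hi in((60,125),(235,305)):
  m=(r>44)&(r<53)&(a>lo)&(a<hi)&(hsv[...,1]>80);print(m.sum(),np.mean(a[m]),a[m].min(),a[m].max())
E
```

```text
clock: 6.53
eef_pos: [484.7, 306.7, 316.6]
eef_rot: [3.14, 0.001, 2.69]
wrist_force: [0.3, -0.4, 0.6]
finger_gap: 17.1
finger_force: 40.0
[484.70408683 306.70534361 316.56397203] [ 5.00338246e-01  2.93747518e-01  1.22559676e+00 -4.74374502e-05
  1.62024047e+00 -6.18745201e-01]
[486.30653547 306.53134052 109.28092404] [118.7032236  119.50751513  10.47572212] [486.2 306.5  51. ]
seal z [481.14174164 307.61432416  99.63574979] 1475
33 95.70585217181066 82.020631250537 108.26385310796103
104 277.1160394461668 261.6645751502153 291.3918860460463
```

View pics/w3.png

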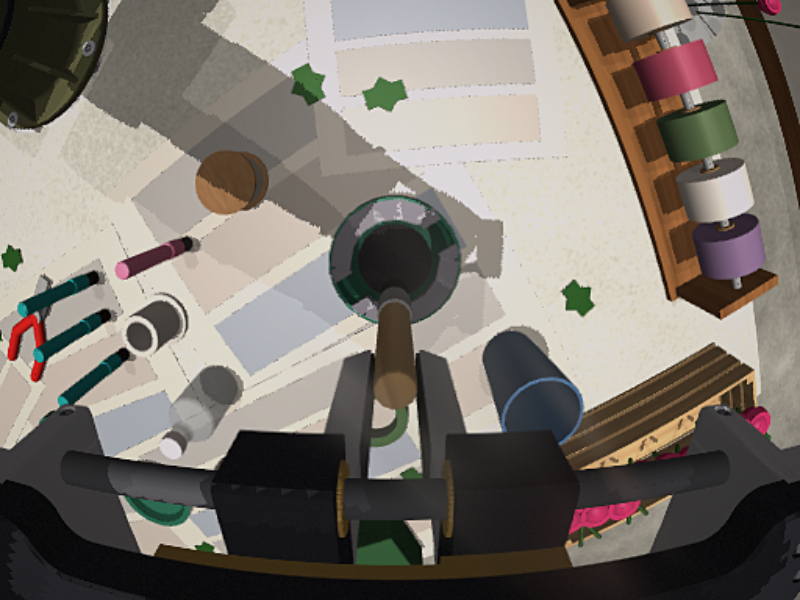

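The pot mouth is at (396,258) with slots at (345,265) and (448,245); the brush is centred over it.

```bash
python3 -m handwheel '0 0 -0.8 0 1; 0 0 -0.8 0 1; 0 0 -0.6 0 1; 0 0 -0.3 0 1; 0 0 -0.2 0 1; 0 0 -0.05 0 1; 0 0 0 0 1'; python3 -m handwheel '0 0 -0.1 0 1; 0 0 0 0 1'
```

```text
clock: 7.17
eef_pos: [486.3, 304.6, 206.1]
eef_rot: [3.141, 0.001, 2.686]
wrist_force: [0.1, -0.5, 0.3]
finger_gap: 16.7
finger_force: 40.0
clock: 7.33
eef_pos: [486.1, 305.3, 202.1]
eef_rot: [3.14, 0.001, 2.686]
wrist_force: [0.4, -0.6, 4.1]
finger_gap: 17.0
finger_force: 40.0
```

```bash
python3 -m handwheel '0 0 0 0 1; 0 0 0.5 0 1; 0 0 0.9 0 1; -0.15 -0.94 0 0 1; -0.15 -0.94 0 0 1; -0.15 -0.94 0 0 1; -0.15 -0.94 0 0 1; -0.15 -0.94 0 0 1; -0.15 -0.94 0 0 1; -0.15 -0.94 0 0 1; -0.15 -0.94 0 0 1; 0 0 0 0 1'; python3 -m handwheel '0 0 0 0 1; 0 0 0 0 1'
python3 - <<'E'
from h import *
i=camera_info("wrist");p,d=camera("wrist");np.savez("pics/w4.npz",p=p,d=d,T=i["world_from_camera"])
s=read_state();t=s["eef_pos"];print(t)
T=np.array(i["world_from_camera"]);W=wcloud(T,d);z=W[...,2];r=np.hypot(W[...,0]-438,W[...,1]-2.5)
q=W[(r<32)&(z>64)&(z<76)];print("rim",(q.min(0)+q.max(0))/2,q.max(0)-q.min(0))
q=W[(r<32)&(z>140)];print(len(q),[ (a,np.round(np.median(q[(q[:,2]>a)&(q[:,2]<a+8)],0)-t,1)) for a in range(150,int(q[:,2].max())-8,20)],q[:,2].max())
E
```

```text
clock: 8.33
eef_pos: [436.9, -0.1, 257.8]
eef_rot: [-3.141, 0.001, 2.682]
wrist_force: [0.4, 0.2, -0.1]
finger_gap: 17.0
finger_force: 40.0
clock: 8.5
eef_pos: [437.8, 4.8, 257.5]
eef_rot: [3.141, 0.0, 2.686]
wrist_force: [0.1, 0.3, -0.5]
finger_gap: 17.3
finger_force: 40.0
[437.78162404   5.23993027 257.37194374]
rim [437.91114658   2.6098323   68.89091452] [50.97214593 51.30567101  9.38412997]
14999 [(150, array([  -6.8,    3.1, -102.2])), (170, array([ -7.5,   3.1, -83.9])), (190, array([ -7.5,   3.6, -63.2])), (210, array([ -6.6,   2.5, -43. ])), (230, array([ -6.5,   2.7, -22.8])), (250, array([-6.2,  3.3, -3.1])), (270, array([-6.3,  3.2, 16.5])), (290, array([-5.9,  3.6, 36.7])), (310, array([-2.6, -4.8, 56.8])), (330, array([-2.4,  4.1, 77. ])), (350, array([-2.8, -4.8, 94.6])), (370, array([  5.5,   4.1, 117.1])), (390, array([-22.2,  11. , 138.2]))] 418.26725264185694
```

```bash
python3 -m handwheel '0 -0.05 0 0 1; 0 0 -0.7 0 1; 0 0 -0.8 0 1; 0 0 -0.8 0 1; 0 0 -0.7 0 1; 0 0 -0.4 0 1; 0 0 -0.1 0 1; 0 0 0 0 1; 0 0 0 0 1'; python3 -m handwheel '0 0 0 0 1; 0 0 0 0 0.7; 0 0 0 0 0.6; 0 0 0 0 0.5; 0 0 0 0 0.5'
```

```text
clock: 9.3
eef_pos: [437.8, 3.1, 117.4]
eef_rot: [-3.142, -0.0, 2.688]
wrist_force: [-0.2, 0.4, -1.1]
finger_gap: 17.1
finger_force: 40.0
clock: 9.72
eef_pos: [437.7, 2.5, 117.4]
eef_rot: [3.141, 0.0, 2.687]
wrist_force: [-0.9, 0.9, 0.8]
finger_gap: 40.2
finger_force: 0.0
```

```bash
python3 -m handwheel '0 0 0.5 0 0.5; 0 0 0.9 0 0.5; 0 0 0.9 0 0.5; 0 0 0.7 0 0.5; 0.2 -0.94 0 0 0.4; 0.2 -0.94 0 0 0.3; 0.2 -0.94 0 0 0.3; 0.2 -0.94 0 0 0.3; 0.2 -0.94 0 0 0.3; 0.2 -0.94 0 0 0.3; 0.2 -0.94 0 0 0.3; 0.2 -0.94 0 0 0.3'; python3 -m handwheel '0 0 0 0 0.3; 0 0 0 0 0.3; 0 0 0 0 0.3'
python3 - <<'E'
from h import *
i=camera_info("wrist");p,d=camera("wrist");np.savez("pics/w5.npz",p=p,d=d,T=i["world_from_camera"]);cv2.imwrite("pics/w5.png",cv2.resize(p[:,:,::-1],(800,600)))
s=read_state();print(s["eef_pos"],s["joints"])
T=np.array(i["world_from_camera"]);W=wcloud(T,d);z=W[...,2];r=np.hypot(W[...,0]-504,W[...,1]+300)
q=W[(r<55)&(z>48)&(z<62)];print("bar",len(q),(q.min(0)+q.max(0))/2,np.median(q[:,2]),cv2.minAreaRect(q[:,:2].astype(np.float32)))
q=W[(r<55)&(z>19)&(z<31)];print("body",circ(q[:,:2]),(q.min(0)+q.max(0))/2,q.max(0)-q.min(0))
q=W[(r<60)&(z>2.5)&(z<12)];rr=np.hypot(q[:,0]-504,q[:,1]+300);print("lug",[np.degrees(np.arctan2(y+300,x-504)).round() for x,y,_ in q[(rr>40)][::4]])
E
```

```text
clock: 10.72
eef_pos: [501.6, -300.3, 237.2]
eef_rot: [3.142, 0.0, 2.687]
wrist_force: [0.2, 0.3, 0.5]
finger_gap: 65.8
finger_force: 0.0
clock: 10.97
eef_pos: [501.5, -297.9, 237.0]
eef_rot: [3.141, -0.001, 2.687]
wrist_force: [-0.4, 0.1, -0.2]
finger_gap: 65.9
finger_force: 0.0
[ 501.58589597 -297.48387326  237.40317572] [-5.98169396e-01  3.41097852e-01  1.34184339e+00  9.37652564e-05
  1.45864892e+00 -1.71477904e+00]
bar 616 [ 505.60396194 -300.88408534   53.48165064] 56.47471265885943 ((505.513427734375, -300.9485778808594), (16.135221481323242, 65.82361602783203), 22.646638870239258)
body [ 505.1 -300.    27.5] [ 505.21399142 -301.1556095    25.20400021] [71.94122861 71.36697752 11.45752746]
lug [np.float64(163.0), np.float64(156.0), np.float64(151.0), np.float64(145.0), np.float64(168.0), np.float64(161.0), np.float64(155.0), np.float64(148.0), np.float64(142.0), np.float64(173.0), np.float64(167.0), np.float64(161.0), np.float64(155.0), np.float64(146.0), np.float64(140.0), np.float64(135.0), np.float64(174.0), np.float64(168.0), np.float64(162.0), np.float64(156.0), np.float6
[... 9560 characters left out ...]
-32.0), np.float64(-25.0), np.float64(-17.0), np.float64(-10.0), np.float64(-4.0), np.float64(2.0), np.float64(-55.0), np.float64(-49.0), np.float64(-43.0), np.float64(-37.0), np.float64(-30.0), np.float64(-24.0), np.float64(-17.0), np.float64(-9.0), np.float64(-3.0), np.float64(2.0), np.float64(-43.0), np.float64(-35.0), np.float64(-29.0), np.float64(-21.0), np.float64(-14.0), np.float64(-8.0), np.float64(-2.0), np.float64(-44.0), np.float64(-38.0), np.float64(-32.0), np.float64(-24.0), np.float64(-18.0), np.float64(-11.0), np.float64(-6.0), np.float64(-36.0), np.float64(-29.0), np.float64(-21.0), np.float64(-13.0), np.float64(-36.0), np.float64(-30.0), np.float64(-22.0), np.float64(-17.0)]
```

View pics/w5.png

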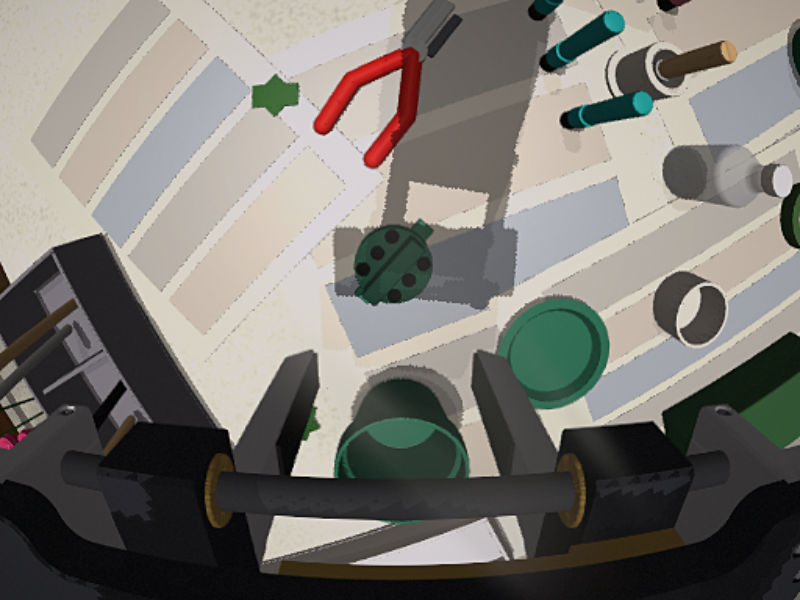

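The cap is at (393,262) with its bar running to the lug at upper right, about 112.6° in world. The turquoise, plain pot and saucer are clear of it.

```bash
python3 -m handwheel '0.1 -0.08 -0.4 -1 0.3; 0 0 -0.4 -1 0.3; 0 0 -0.4 -1 0.3; 0 0 -0.4 -1 0.3; 0 0 -0.4 -1 0.3; 0 0 -0.4 -1 0.3; 0 0 -0.4 -1 0.3; 0 0 -0.4 -1 0.3; 0 0 0 -0.28 0.3; 0 0 0 0 0.3'
python3 - <<'E'
from h import *
i=camera_info("wrist");p,d=camera("wrist")
s=read_state();print(s["eef_pos"],np.degrees(s["eef_rot"]))
T=np.array(i["world_from_camera"]);W=wcloud(T,d);z=W[...,2];r=np.hypot(W[...,0]-505,W[...,1]+300)
q=W[(r<55)&(z>50)&(z<61)];print("bar",len(q),(q.min(0)+q.max(0))/2,np.median(q[:,2]),cv2.minAreaRect(q[:,:2].astype(np.float32)))
E
```

```text
clock: 11.85
eef_pos: [505.7, -300.6, 109.7]
eef_rot: [-3.141, -0.0, 1.966]
wrist_force: [-0.4, -0.0, 0.2]
finger_gap: 65.7
finger_force: 0.0
[ 506.03011248 -300.99491685  110.46684418] [1.79964357e+02 5.35612525e-02 1.12729640e+02]
bar 1215 [ 505.78856968 -301.10842104   54.73888221] 56.63508615730876 ((506.0835266113281, -300.9592590332031), (15.520739555358887, 66.1602554321289), 22.245059967041016)
```

```bash
python3 -m handwheel '0 0 -0.8 0 0.3; 0 0 -0.7 0 0.3; 0 0 -0.4 0 0.3; 0 0 -0.13 0 0.3; 0 0 0 0 0.3; 0 0 0 0 0.7; 0 0 0 0 0.8; 0 0 0 0 0.9; 0 0 0 0 1; 0 0 0 0 1; 0 0 0 0 1' 45;  python3 -m handwheel '0 0 0 0 1; 0 0 0.2 0 1; 0 0 0.7 0 1; 0 0 0.9 0 1; 0 0 0.9 0 1; 0 0 0.9 0 1; 0 0 0.9 0 1; 0 0 0.5 0 1; 0 0 0 0 1'
```

```text
clock: 12.82
eef_pos: [505.7, -301.6, 28.4]
eef_rot: [3.141, 0.0, 1.964]
wrist_force: [-0.1, 0.5, -0.4]
finger_gap: 29.3
finger_force: 0.0
clock: 13.57
eef_pos: [506.7, -302.3, 233.9]
eef_rot: [3.137, 0.007, 1.964]
wrist_force: [-0.2, -0.2, 0.1]
finger_gap: 0.7
finger_force: 0.0
```

The fingers closed too late, so the lift missed the bar. I'll recheck the cap and retry.

```bash
python3 -m handwheel '0 0 -0.9 0 0.6; 0 0 -0.9 0 0.5; 0 0 -0.9 0 0.4; 0 0 -0.3 0 0.3; 0 0 0 0 0.3; 0 0 0 0 0.3; 0 0 0 0 0.3'
python3 - <<'E'
from h import *
i=camera_info("wrist");p,d=camera("wrist");cv2.imwrite("pics/w6.png",cv2.resize(p[:,:,::-1],(800,600)))
s=read_state();print(s["eef_pos"],np.degrees(s["eef_rot"]))
T=np.array(i["world_from_camera"]);W=wcloud(T,d);z=W[...,2];r=np.hypot(W[...,0]-505,W[...,1]+300)
q=W[(r<55)&(z>50)&(z<61)];print("bar",len(q),(q.min(0)+q.max(0))/2,np.median(q[:,2]),cv2.minAreaRect(q[:,:2].astype(np.float32)))
E
```

```text
clock: 14.15
eef_pos: [506.5, -302.1, 110.4]
eef_rot: [3.14, 0.003, 1.964]
wrist_force: [0.3, -1.0, -0.5]
finger_gap: 43.8
finger_force: 0.0
[ 506.51808152 -302.14164265  110.39135227] [1.79895108e+02 1.62199053e-01 1.12541355e+02]
bar 1209 [ 505.83275324 -301.1879117    54.69592108] 56.6645960132559 ((505.7349548339844, -301.2586669921875), (15.447141647338867, 66.47786712646484), 22.882333755493164)
```

View pics/w6.png

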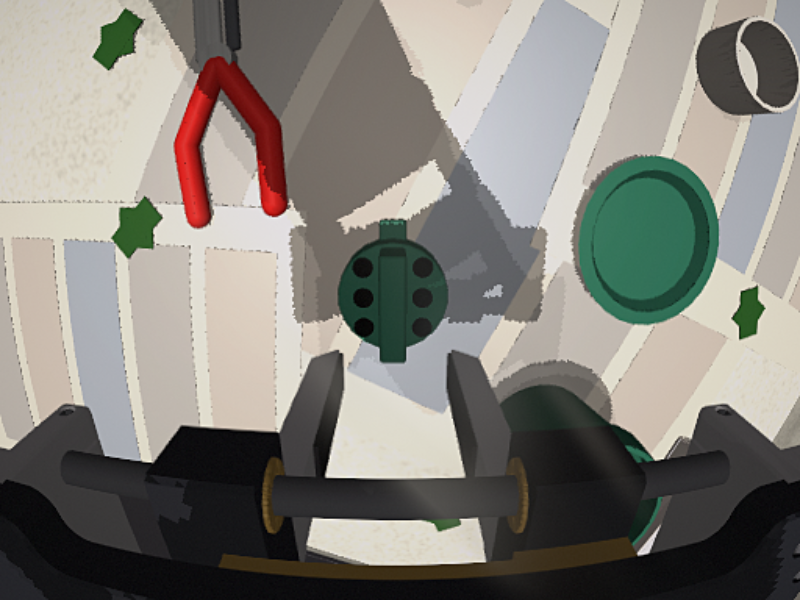

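The cap is undisturbed at (393,292), with its bar between the open fingers.

```bash
python3 -m handwheel '0 0.02 -0.8 0 0.45; 0 0 -0.7 0 0.45; 0 0 -0.4 0 0.45; 0 0 -0.13 0 0.45; 0 0 0 0 0.6; 0 0 0 0 1; 0 0 0 0 1; 0 0 0 0 1; 0 0 0 0 1; 0 0 0 0 1; 0 0 0 0 1; 0 0 0 0 1' 45
```

```text
clock: 15.2
eef_pos: [505.9, -300.9, 27.5]
eef_rot: [3.141, 0.001, 1.964]
wrist_force: [-1.0, 0.3, 6.0]
finger_gap: 15.3
finger_force: 45.0
```

```bash
python3 -m handwheel '0 0 0.3 0 1; 0 0 0.8 0 1; 0 0 0.9 0 1; 0 0 0.9 0 1; 0 0 0.9 0 1; 0 0 0.9 0 1; 0 0 0.7 0 1; 0 0 0 0 1; 0 0 0 0 1'; python3 -c "
from h import *
p,d=camera('wrist');W=wcloud(np.array(camera_info('wrist')['world_from_camera']),d);z=W[...,2];r=np.hypot(W[...,0]-506,W[...,1]+301)
t=read_state()['eef_pos'];print(t)
q=W[(r<50)&(z>t[2]-15)&(z<t[2]+8)];print(len(q),np.round(np.median(q,0)),(q.min(0)+q.max(0))/2,q.max(0)-q.min(0));q=W[(r<60)&(z>t[2]+23)&(z<t[2]+30)];print(len(q),cv2.minAreaRect(q[:,:2].astype(np.float32)))"
```

```text
clock: 15.95
eef_pos: [505.8, -300.8, 244.5]
eef_rot: [3.14, 0.002, 1.964]
wrist_force: [0.1, -0.3, -1.7]
finger_gap: 15.2
finger_force: 45.0
[ 505.3435102  -300.54284779  242.64659731]
3503 [ 495. -287.  242.] [ 506.18033492 -299.76123289  239.11061214] [71.2298555  70.78047147 22.717698  ]
2191 ((505.6423645019531, -300.22943115234375), (29.910167694091797, 66.12613677978516), 10.881787300109863)
```

```bash
python3 -m handwheel '-0.03 0.94 0 -0.2 1; -0.03 0.95 0 -0.2 1; -0.03 0.95 0 -0.2 1; -0.03 0.95 0 -0.2 1; -0.03 0.95 0 -0.2 1; -0.03 0.95 0 -0.2 1; -0.03 0.95 0 -0.2 1; -0.03 0.95 0 -0.2 1; -0.03 0.95 0 -0.2 1; -0.03 0.95 0 -0.2 1; -0.03 0.95 0 -0.2 1; -0.03 0.95 0 -0.2 1'; python3 -m handwheel '-0.03 0.95 0 -0.2 1; -0.03 0.95 0 -0.2 1; -0.03 0.95 0 -0.2 1; -0.03 0.95 0 -0.2 1; 0 0 0 0 1; 0 0 0 0 1; 0 0 0 0 1'
python3 - <<'E'
from h import *
i=camera_info("wrist");p,d=camera("wrist");np.savez("pics/w7.npz",p=p,d=d,T=i["world_from_camera"]);cv2.imwrite("pics/w7.png",cv2.resize(p[:,:,::-1],(800,600)))
s=read_state();t=s["eef_pos"];print(t,np.degrees(s["eef_rot"]),s["joints"][5])
T=np.array(i["world_from_camera"]);W=wcloud(T,d);z=W[...,2];R=np.hypot(W[...,0]-486,W[...,1]-306)
q=W[(R<80)&(z>104)&(z<116)];lo,hi=np.percentile(q,[.5,99.5],axis=0);print("pot",(lo+hi)/2,hi-lo)
q=W[(R<60)&(z>t[2]-10)&(z<t[2]+5)];lo,hi=q.min(0),q.max(0);print("cap",(lo+hi)/2,hi-lo)
E
```

```text
clock: 17.0
eef_pos: [490.1, 156.6, 241.3]
eef_rot: [-3.139, 0.0, 1.754]
wrist_force: [0.9, -0.4, -0.7]
finger_gap: 15.2
finger_force: 45.0
clock: 17.58
eef_pos: [486.0, 306.3, 241.5]
eef_rot: [-3.139, 0.001, 1.685]
wrist_force: [0.2, -0.6, -0.9]
finger_gap: 15.2
finger_force: 45.0
[486.3052014  305.87959824 242.00471547] [-1.79916143e+02  4.47101484e-02  9.65104102e+01] 0.38419157838011564
pot [486.91972611 322.36654013 109.67160831] [116.36972091  86.50980161   7.6514264 ]
cap [487.24406894 307.2183091  239.41704361] [71.5784052  70.00664732 14.75595283]
```

View pics/w7.png

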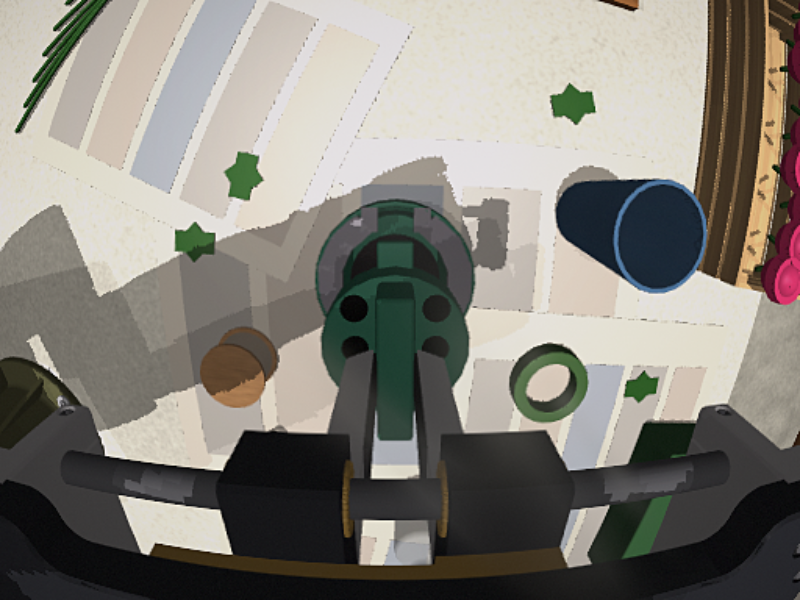

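Cap lug, bar and pot slot line up at column 395 in the image.

```bash
python3 -m handwheel '0 0 -0.9 0 1; 0 0 -0.8 0 1; 0 0 -0.5 0 1; 0 0 -0.2 0 1; 0 0 -0.15 0 1; 0 0 -0.15 0 1; 0 0 0 0 1'; python3 -m handwheel '0 0 -0.1 0 1; 0 0 -0.1 0 1; 0 0 0 0 1'
```

```text
clock: 18.22
eef_pos: [486.7, 306.6, 135.0]
eef_rot: [3.141, -0.0, 1.684]
wrist_force: [0.8, -0.5, -1.0]
finger_gap: 15.0
finger_force: 45.0
clock: 18.47
eef_pos: [486.3, 306.8, 126.5]
eef_rot: [-3.141, 0.0, 1.685]
wrist_force: [-0.3, -0.9, -1.5]
finger_gap: 14.8
finger_force: 45.0
```

```bash
python3 -m handwheel '0 0 -0.1 0 1; 0 0 -0.07 0 1; 0 0 0 0 1; 0 0 0 0 1' 60
```

```text
clock: 18.8
eef_pos: [486.7, 307.1, 120.6]
eef_rot: [3.141, -0.0, 1.685]
wrist_force: [-1.4, -0.2, 6.0]
finger_gap: 15.0
finger_force: 60.0
```

```bash
python3 -m handwheel '0 0 -0.03 0 1; 0 0 0 -0.5 1; 0 0 0 -0.8 1; 0 0 0 -0.8 1; 0 0 0 -0.8 1; 0 0 0 0 1'
```

```text
clock: 19.3
eef_pos: [486.9, 307.2, 119.7]
eef_rot: [3.14, -0.001, 1.427]
wrist_force: [-0.7, 0.4, 6.2]
finger_gap: 14.9
finger_force: 60.0
```

```bash
python3 -m handwheel '0 0 0 -1 1; 0 0 0 -1 1; 0 0 0 -1 1; 0 0 0 -1 1; 0 0 0 -1 1; 0 0 0 -1 1; 0 0 0 -1 1; 0 0 0 -1 1; 0 0 0 -1 1; 0 0 0 -1 1; 0 0 0 0 1';python3 -c "
from h import *;s=read_state();print(s['joints'],s['moment'])"
```

```text
clock: 20.22
eef_pos: [487.0, 307.2, 119.7]
eef_rot: [3.141, -0.002, 0.554]
wrist_force: [0.8, -0.7, 6.9]
finger_gap: 14.7
finger_force: 60.0
[ 4.99163372e-01  4.12867009e-01  1.52108858e+00 -9.71251159e-05
  1.20566287e+00  1.51634380e+00] [-0.06408551  0.16511408  0.01760089]
```

```bash
python3 -m handwheel '0 0 0 -1 1; 0 0 0 -1 1; 0 0 0 -1 1; 0 0 0 -1 1; 0 0 0 -0.7 1; 0 0 0 0 1; 0 0 0 0 1';python3 -c "
from h import *;s=read_state();print(s['joints'][5],s['moment'])"
```

```text
clock: 20.8
eef_pos: [487.0, 307.2, 119.8]
eef_rot: [-3.141, -0.002, 0.149]
wrist_force: [0.2, -0.3, 6.6]
finger_gap: 14.9
finger_force: 60.0
1.9212985278887555 [-0.04776339  0.09814946  0.02679124]
```

```bash
python3 -m handwheel '0 0 0 -0.5 1; 0 0 0 0 1; 0 0 0.05 0 1; 0 0 0 0 0.8; 0 0 0 0 0.7; 0 0 0 0 0.6; 0 0 0 0 0.5; 0 0 0 0 0.5; 0 0 0 0 0.5'; python3 -m handwheel '0 0 0.2 0 0.5; 0 0 0.6 0 0.5; 0 0 0.9 0 0.5; 0 0 0.9 0 0.5; 0 0 0.9 0 0.5; 0 0 0 0 0.5; 0 0 0 0 0.5; 0 0 0 0 0.5'
python3 - <<'E'
from h import *
i=camera_info("wrist");p,d=camera("wrist");cv2.imwrite("pics/w8.png",cv2.resize(p[:,:,::-1],(800,600)))
T=np.array(i["world_from_camera"]);W=wcloud(T,d);z=W[...,2];R=np.hypot(W[...,0]-486,W[...,1]-306)
q=W[(R<60)&(z>138)&(z<156)];print("bar",np.median(q[:,2]),cv2.minAreaRect(q[:,:2].astype(np.float32)),"exp z 150")
r=np.hypot(W[...,0]-438,W[...,1]-2.5);q=W[(r<40)&(z>145)&(z<170)];print("brush top",len(q),np.median(q,0) if len(q) else 0)
t,d2=camera("top");W=cloud("top",d2);q=W[(np.hypot(W[...,0]-438,W[...,1]-2.5)<40)&(W[...,2]>145)];print(len(q),np.median(q,0) if len(q) else 0)
E
```

```text
clock: 21.55
eef_pos: [486.4, 306.9, 120.7]
eef_rot: [3.141, 0.0, 0.105]
wrist_force: [0.5, -0.3, 0.2]
finger_gap: 45.9
finger_force: 0.0
clock: 22.22
eef_pos: [486.2, 306.7, 260.3]
eef_rot: [3.141, 0.001, 0.105]
wrist_force: [-0.1, -0.1, -0.5]
finger_gap: 47.0
finger_force: 0.0
bar 151.61792138410817 ((488.8587951660156, 307.4554748535156), (65.35496520996094, 15.53332805633545), 6.28538179397583) exp z 150
brush top 148 [440.82675999   7.45706885 157.55739758]
31 [436.55066661  -1.23362524 157.51552281]
```

View pics/w8.png

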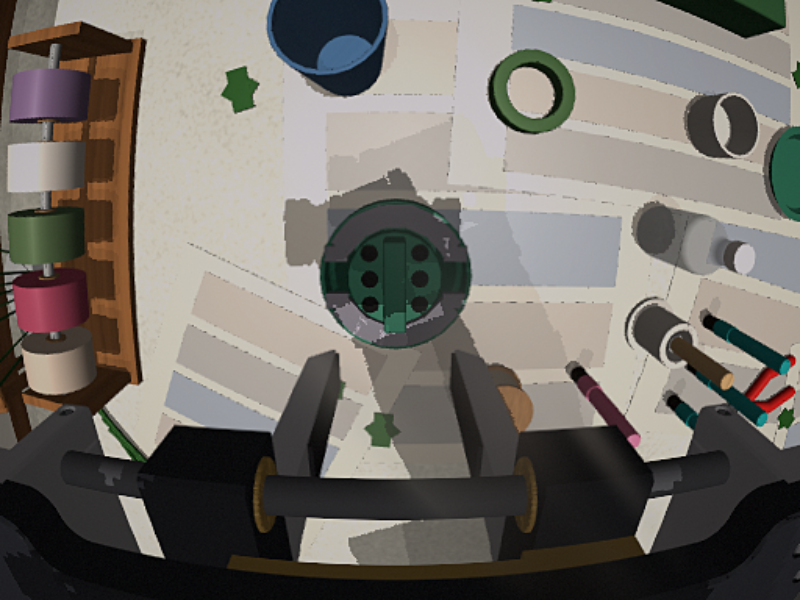

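The cap sits locked in the collar at (395,275), its bar across the slots at (340,275) and (455,275). The bar top is at about 150 mm, as it should be. The brush stands in its stand and the jar is upright.

```bash
python3 -c "
from cell import *;print(sign_off())"
```

```text
the job is handed in; nothing more can be done
None
```

The job is handed in at about 22 s with no verdict returned: the brush was dipped, dabbed on the seal (about 4 N) and put back in its stand, and the cap was pressed in, turned 90° clockwise and released (the first grasp missed without moving the cap).

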